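# Right the part reader, take the spare insert from its case and hold it over the reader

## Task

The part reader has been knocked over on the bench: first stand it upright on its square foot and let go of it. Then swing up the cover flap of the grey case so that it stays open, draw out the steel jaw insert hidden inside, and hold it level, right side up and steady about 4 cm above the middle of the window on the reader's top, touching only the insert. Finish while still holding the insert there, with the reader standing and the flap open; leave the blue bin, the collar and the mallet alone.

Things in the scene. Friction and masses are not known exactly. Their poses are not given: they have to be found in the camera images.
- reader: Loose reader, ~0.5 kg: square steel foot 70x70x14 mm, post 22 mm thick to 105 mm, black head 44 mm thick from 105 to 140 mm. Origin: centre of the foot's underside; z runs along the post to the window. Starts lying on a foot edge and the head's rim, z roughly away from the robot, dipping 6 deg, origin 36 mm up. Centre of mass 21 mm from underside: drops upright once z is within 55 deg of vertical.
- reader_window (a point): Centre of the round glass window (33 mm in diameter) in the end face of the reader's head, 140 mm from the foot's underside along the reader's z; same axes as the reader.
- case: Grey open-topped steel case fixed to the bench, 130 (x) x 140 (y) x 60 (z) mm outside, walls and floor 5 mm. Origin: centre of its underside on the bench. Its x points from the front (roughly the robot's side) to the hinge side. Closed by the aluminium flap.
- flap (a joint): Opening of the case's flap in rad: 0 shut (it may start slightly ajar, up to 0.12), 1.9 at most (leaning back). Flap 130 x 140 x 6 mm, 0.15 kg, its underside level with the case's rim, hinged along the far (+x) rim. A friction hinge keeps it where it is left; 1 to 3 N at the knob raises it.
- flap_hinge (a point): Middle of the hinge line, on the far (+x) rim of the case, 60 mm above the bench. Its axes turn with the flap: y lies along the hinge (the same as the case's y), at joint 0 the axes are those of the case, and opening turns the flap about +y.
- flap_handle (a point): Centre of the head of the flap's round black knob: head 28 mm in diameter, from 27 to 43 mm above the flap's upper face, on a 12 mm stem. This point is 100 mm from the hinge towards the front (-x of the flap) and 41 mm above the hinge along the flap's z. Its axes turn with the flap.
- insert: Loose steel jaw insert, about 0.18 kg: a plate 70 (x) x 46 (y) x 10 (z) mm with an upright gripping rib along x in its middle, 40 (x) x 14 (y) mm, rising 32 mm above the plate (42 mm in all). Origin: centre of the plate's underside; z up through the rib. It lies on the case's inner floor, hidden by the flap, turned up to 23 degrees from the case's axes.
- bin: Bystander: small blue bin of bushings, 100 x 75 x 45 mm, between the case and the reader. Origin: centre of the underside.
- collar: Bystander: bright steel collar, 36 mm across, 16 mm high, lying flat beyond the bin. Origin: centre of the underside.
- mallet: Bystander: mallet with a wooden handle, red head and white faces, 183 mm long, 94 mm across the head, 35 mm high, at the bench's far side. Origin: on the bench under the handle, 73 mm from the outer end of the head.
Not all that is in view belongs to the job. Of the things shaped like the reader, the steel one is meant. There is more than one size of the case; the job needs the smaller.

How it is judged:
By the outcome, as a careful person would: the job done as asked, in the order asked, and still so for the second after the job is handed in, while the arm keeps its last pose, push and grip.
It also fails if it takes over 72 s, if anything falls off the work surface, if the arm or the gripper's body presses on something with over 40 N, if the wrist force passes 120 N, or if a joint passes its speed limit or range.

## Robot

A 7-joint arm with a two-finger parallel gripper is mounted at the origin on the work surface. World frame = base frame: x ahead of the robot, y to its left, z up, the work surface at z = 0. Lengths are in mm, angles in rad, forces in N, time in s.
With the tool pointing down it reaches from about 425 to 875 mm from the base axis. Payload 4.7 kg.
Tool frame: the origin (TCP) lies between the finger pads; the fingertips stand tip_extent ahead of it and the grasp point (between the pads) lies 3 mm ahead of it (tip_extent is the distance from the TCP to the fingertips, in mm); z points along the fingers, y is the line along which they close (so a half turn about z gives the same grasp; the last joint's range is limited). The gripper opens to 87 mm and grips with 3 to 60 N. Pads are 19 mm wide; open, the fingers measure 117 mm over their backs; the gripper's body (75 mm by 190 mm) begins 51 mm behind the grasp point.
Start: joints at [1.163, 0.321, -0.07, 1.45, 0.023, 1.371, -0.057], TCP at [266.095, -593.057, 244.587] pointing down, gripper open.
Joint ranges: [-2.86, 2.86], [-0.3, 2.09], [-1.38, 1.24], [0.06, 2.45], [-1.56, 4.7], [0.09, 2.05], [-2.69, 2.69]. Speed limits (rad/s): [2.57, 2.57, 3.14, 3.14, 3.14, 3.14, 3.14].

## Interface

Orientations are given as a 3x3 rotation matrix whose columns are the frame's x, y, z axes.
In Python, from plant import sense, snapshot, camera_model, job_done, tip_extent gives the robot as it stands. The module is installed in compiled form; this text tells all that it offers.
- The arm moves only by the shell command python3 -m handwheel 'ROWS' [FORCE]. ROWS is text: rows parted by semicolons, each of 5 numbers parted by spaces: the shift along the world's x, y, z in m, then the turn about the world's z in rad, then the finger opening in m, from 0 to 0.087. A call has 1 to 8 rows; each row shifts and turns the commanded pose from where the row before left it; what a row does not reach is not made up. A row lasts 1/12 s, in which the tool goes at most 41.7 mm and 7.16 degrees, less where a joint would pass 70% of its speed; a pose out of reach is approached as far as the arm can. A call with a gripper value outside its range is refused whole. The fingers move at their own pace and stop on an object; FORCE is the grip in N (left out, the last holds). Time passes only in rows, so rows that do not move let the fingers close. It gives the time, the measured TCP pose, the force, the opening and the grip force at its end, in the units of the state.
- sense(): the state, without advancing time (a new reading comes with each control period).
- snapshot(name): name is "side" or "top" or "wrist"; returns the picture (384x512x3 uint8, blue, green, red); there is no depth.
- camera_model(name): a dict with "intrinsics" (3x3 intrinsics, pixels), "k1" (the pictures are not rectified: a ray, as slopes to the right and down, at radius r is drawn at 1 + k1 r^2 times it, then the intrinsics apply), "view" (4x4, takes a point from world to camera coordinates). Camera axes: x right, y down, z forward; pixel columns grow to the right and rows downward; lengths in mm; the calibration is good to about 2 mm. A picture is of the moment at which its call begins: read the wrist's pose just before it. camera_model takes no time and is no camera call; for the wrist camera it gives the pose at the moment of the call.
- job_done(): hands the job in; it is judged then, once.
The state is a dict: "time_s": time; "joints": joint angles; "qvel": joint speeds; "joint_efforts": joint torques, N m; "position": TCP position; "ee_rot": TCP orientation; "force": force on the tool from outside, world axes, zero at the start; "moment": the same for the moment, N m; "grip_width": opening from 0.0 (shut) to 1.0 (fully open); "finger_force": force on a finger pad.
Only numpy, scipy, OpenCV 4.12 (cv2) and the standard library are available. Lean on these libraries where they do the work, as an engineer would, in place of code of your own. Each camera call takes 0.05 s, during which the arm holds its last target. There are 200 camera calls.

## Working session

There is one attempt and no reset: what is moved stays moved. The work goes in short steps, Python scripts to look and compute and a shell command to move; the robot and the scene stay as the last step left them, time stands still between calls to the robot, and variables do not carry over. Pictures are saved under pics/ and viewed, at most 11 in all, crops included, and the job is handed in when it is done.

```bash
mkdir -p pics; ls
cat > h.py <<'E'
import numpy as np, cv2
from plant import sense, snapshot, camera_model, job_done, tip_extent
def ray(cm,u,v):
    K=np.array(cm["intrinsics"]);V=np.array(cm["view"])
    d=cv2.undistortPoints(np.array([[[u,v]]],float),K,np.array([cm["k1"],0,0,0,0.]))[0,0]
    R=V[:3,:3];c=-R.T@V[:3,3];return c,R.T@np.array([d[0],d[1],1])
def onz(cm,u,v,z):
    c,d=ray(cm,u,v);return (c+d*(z-c[2])/d[2]).round(1)
def proj(cm,p):
    K=np.array(cm["intrinsics"]);V=np.array(cm["view"])
    r,_=cv2.Rodrigues(V[:3,:3]);return cv2.projectPoints(np.array([p],float).reshape(-1,1,3),r,V[:3,3],K,np.array([cm["k1"],0,0,0,0.]))[0].reshape(-1,2).round(1)
E
python3 - <<'E'
from h import *
a=snapshot("top");b=snapshot("side")
cv2.imwrite("pics/top0.png",a);cv2.imwrite("pics/side0.png",b)
cv2.imwrite("pics/both.png",cv2.resize(np.vstack([a,b]),None,fx=.78,fy=.78))
for n in("top","side"):
    c=camera_model(n);print(c["k1"],np.array(c["intrinsics"]).round(1).tolist());print(np.array(c["view"]).round(3))
print(tip_extent() if callable(tip_extent) else tip_extent);s=sense();print(s)
E
```

```text
pics
-0.0526646732417663 [[377.2, 0.0, 254.1], [0.0, 377.2, 193.0], [0.0, 0.0, 1.0]]
[[ 9.000000e-03 -1.000000e+00 -2.100000e-02 -8.263000e+01]
 [-9.960000e-01 -7.000000e-03 -8.800000e-02  5.466460e+02]
 [ 8.800000e-02  2.200000e-02 -9.960000e-01  1.057812e+03]
 [ 0.000000e+00  0.000000e+00  0.000000e+00  1.000000e+00]]
0.0591504581581437 [[447.6, 0.0, 263.4], [0.0, 447.6, 187.5], [0.0, 0.0, 1.0]]
[[-9.490000e-01 -3.160000e-01  0.000000e+00  4.736410e+02]
 [-2.430000e-01  7.290000e-01 -6.400000e-01  2.376890e+02]
 [ 2.020000e-01 -6.070000e-01 -7.680000e-01  1.128773e+03]
 [ 0.000000e+00  0.000000e+00  0.000000e+00  1.000000e+00]]
22.0
{'time_s': 0.1, 'joints': array([ 1.16308819,  0.32172902, -0.07011084,  1.45155879,  0.0226012 ,
        1.37077196, -0.05689769]), 'qvel': array([-0.00287385, -0.00294224, -0.00034889, -0.00357862, -0.00089567,
        0.00146209, -0.0004394 ]), 'joint_efforts': array([-3.89737488e-04, -4.92571807e+01, -4.06008437e-01, -3.13398314e+01,
       -6.41197152e-02,  3.94538802e-02,  3.96765040e-05]), 'position': array([ 265.90441774, -592.6279173 ,  243.58102471]), 'ee_rot': array([[ 9.12327482e-01,  4.09460597e-01, -7.64700717e-04],
       [ 4.09461302e-01, -9.12326260e-01,  1.49565260e-03],
       [-8.52457398e-05, -1.67764032e-03, -9.99998589e-01]]), 'force': array([-0.7116003 ,  0.43771152, -0.68540597]), 'moment': array([ 0.02191271,  0.01958439, -0.06309704]), 'finger_force': 0.0, 'grip_width': 0.9950681939272953}
```

View pics/top0.png

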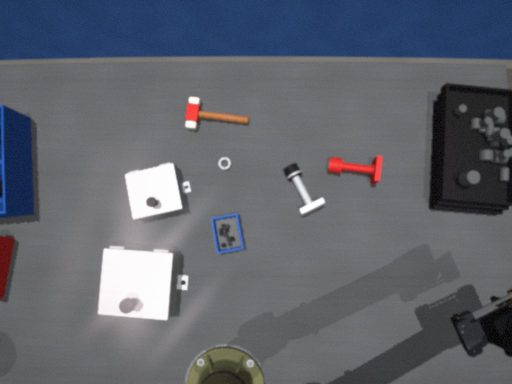

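View pics/side0.png

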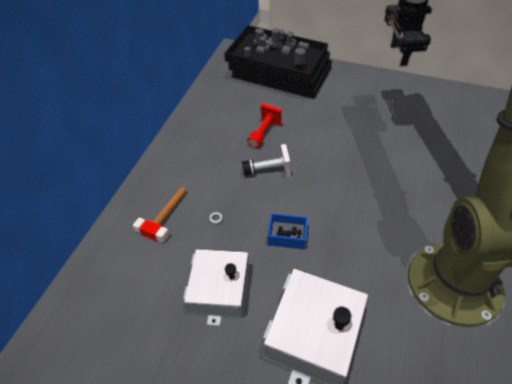

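The top view shows the following, as (column, row):
- **Readers:** steel with black head, foot at (312,207) and head at (291,170); red at (355,168). The steel one is the one meant.
- **Cases:** small at (154,192), large at (137,283). The small one is the one meant.
- **Bystanders:** bin at (228,233), collar at (224,163), mallet at (215,115).

I'll confirm both choices in one crop and measure.

Run:
```python
from h import *
a=cv2.imread("pics/top0.png");cm=camera_model("top")
crop=cv2.resize(a[145:265,110:400],None,fx=2.7,fy=2.7,interpolation=cv2.INTER_CUBIC)
cv2.imwrite("pics/crop1.png",crop)
m=((a.min(2)>150)).astype(np.uint8)
cs,_=cv2.findContours(m,cv2.RETR_EXTERNAL,cv2.CHAIN_APPROX_NONE)
for c in cs:
    if cv2.contourArea(c)<40: continue
    r=cv2.minAreaRect(c);bx=cv2.boxPoints(r)
    z=66 if cv2.contourArea(c)>1000 else 36
    P=[onz(cm,*p,z)[:2] for p in bx]
    print(np.round(r[0]),np.round(r[1],1),cv2.contourArea(c),[p.tolist() for p in P],[round(float(np.linalg.norm(P[i]-P[i-1])),1) for i in range(4)])
for n,uv,z in(("head",(291,170),28),("foot",(312,207),36),("knob",(153,202),95)): print(n,onz(cm,*uv,z))
```

```text
[183. 282.] [ 9.4 15. ] 89.5 [[275.0, 133.3], [316.4, 129.5], [314.0, 103.1], [272.6, 106.9]] [26.5, 41.6, 26.5, 41.6]
[136. 273.] [71.  93.9] 5066.0 [[198.5, 349.5], [454.7, 337.6], [441.5, 138.1], [188.4, 152.8]] [197.0, 256.5, 199.9, 253.5]
[186. 186.] [11.  7.] 52.5 [[579.2, 125.1], [579.3, 105.0], [547.8, 104.2], [547.7, 124.3]] [31.5, 20.1, 31.5, 20.1]
[305. 192.] [37.1 27.3] 351.0 [[580.5, -164.6], [616.0, -233.9], [521.7, -280.3], [486.8, -211.5]] [104.8, 77.9, 105.1, 77.1]
[152. 191.] [49.3 53.2] 2391.5 [[598.7, 295.8], [632.4, 149.6], [498.4, 115.5], [464.5, 259.7]] [139.0, 150.0, 138.3, 148.1]
[224. 163.] [12. 12.] 113.0 [[649.1, 26.0], [649.2, -8.4], [614.5, -9.0], [614.3, 25.4]] [34.8, 34.4, 34.7, 34.4]
[190. 124.] [ 8. 10.] 65.0 [[757.6, 124.3], [757.6, 95.1], [733.9, 94.4], [733.8, 123.6]] [23.8, 29.2, 23.7, 29.2]
[194. 100.] [ 7. 11.] 65.5 [[829.6, 117.6], [829.5, 85.2], [808.4, 84.7], [808.5, 117.0]] [21.1, 32.4, 21.1, 32.3]
head [ 613.9 -183.3   28. ]
foot [ 507.9 -241.9   36. ]
knob [514.7 192.6  95. ]
```

View pics/crop1.png

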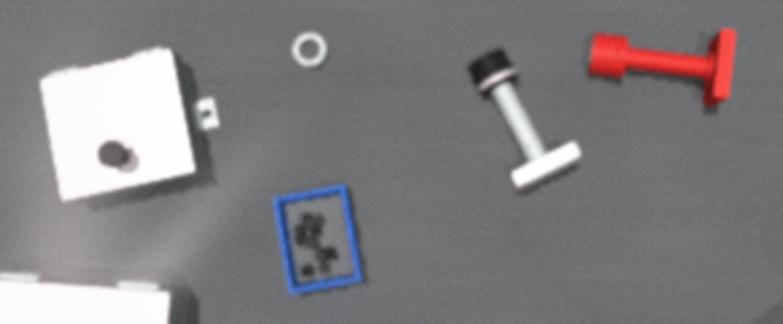

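The crop confirms it. The steel reader has its foot at crop (545,165) and black head at (490,65). The smaller case has its hinges on the +x edge and its knob at crop (113,153). I'll move above the reader's head.

```bash
python3 -m handwheel '0.026 0.031 -0.005 0.085 0.087;0.026 0.031 -0.005 0 0.087;0.026 0.031 -0.005 0 0.087;0.026 0.031 -0.005 0 0.087;0.026 0.031 -0.005 0 0.087;0.026 0.031 -0.005 0 0.087;0.026 0.031 -0.005 0 0.087;0.026 0.031 -0.005 0 0.087' 
python3 -m handwheel '0.025 0.030 -0.005 0 0.087;0.025 0.030 -0.005 0 0.087;0.02 0.025 0 0 0.087;0.015 0.02 0 0 0.087;0 0 0 0 0.087;0 0 0 0 0.087'
python3 - <<'E'
from h import *
cm=camera_model("wrist");a=snapshot("wrist");cv2.imwrite("pics/w1.png",a);np.save("w1.npy",np.array(cm["view"]))
V=np.array(cm["view"]);print((-V[:3,:3].T@V[:3,3]).round(),V[:3,:3].round(2),cm["intrinsics"])
print(sense()["position"])
P=[[507,-244,36],[613,-184,23]]
print(proj(cm,P))
E
```

```text
time_s: 0.77
position: [474.8, -343.3, 204.1]
ee_rot: [[0.874, 0.485, -0.0], [0.485, -0.874, 0.0], [-0.0, -0.0, -1.0]]
force: [-0.6, -1.1, -0.0]
grip_width: 0.999
finger_force: 0.0
time_s: 1.27
position: [559.8, -237.8, 194.0]
ee_rot: [[0.872, 0.489, -0.001], [0.489, -0.872, 0.001], [-0.0, -0.001, -1.0]]
force: [0.3, 0.1, -1.1]
grip_width: 1.0
finger_force: 0.0
[ 621. -205.  335.] [[ 0.49 -0.87 -0.  ]
 [-0.84 -0.47  0.26]
 [-0.22 -0.12 -0.97]] [[297.13376211   0.         252.0421415 ]
 [  0.         297.13376211 192.83074419]
 [  0.           0.           1.        ]]
[ 558.78830434 -240.01530138  194.04985917]
[[232.  228.2]
 [230.4 111.2]]
```

View pics/w1.png

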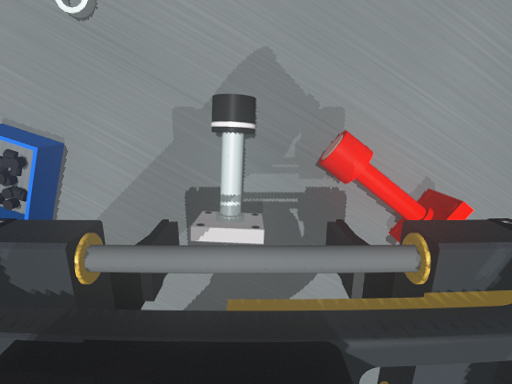

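The wrist view shows the steel reader's head at about (234,112) and its post running down to (231,210). The foot's top face is around (229,222). The red one is off to the right.

Run:
```python
from h import *
cm=camera_model("wrist")
a=cv2.imread("pics/w1.png")
m=(a[85:135,190:280].max(2)<70)
ys,xs=np.nonzero(m);print("dark",np.percentile(xs,[2,50,98])+190,np.percentile(ys,[2,98])+85)
for v in(115,145,170,200):
    r=a[v,200:270].astype(int).mean(1);print(v,r[::3].round().astype(int).tolist())
h=onz(cm,234,113,23);p1=onz(cm,232.5,140,27);p2=onz(cm,231,205,35)
print(h,p1,p2)
d=(h-p2)[:2];print(np.degrees(np.arctan2(d[1],d[0])))
print(onz(cm,212,112,23),onz(cm,256,112,23))
for v in (95,133): print(v,onz(cm,234,v,45 if v==133 else 1))
s=sense();print(s["position"],s["ee_rot"][:,0])
```

```text
dark [213. 239. 254.] [ 95. 132.]
115 [122, 123, 122, 123, 64, 63, 64, 65, 67, 69, 84, 86, 73, 67, 64, 62, 61, 59, 54, 124, 125, 122, 122, 122]
145 [121, 124, 123, 125, 127, 126, 125, 132, 202, 220, 239, 235, 217, 196, 146, 128, 125, 123, 125, 123, 122, 124, 121, 121]
170 [124, 122, 124, 124, 126, 124, 125, 154, 210, 224, 242, 227, 212, 186, 109, 125, 126, 125, 127, 125, 125, 122, 122, 119]
200 [83, 83, 82, 84, 85, 86, 85, 124, 129, 131, 151, 162, 153, 139, 97, 131, 129, 116, 118, 112, 114, 127, 136, 133]
[ 612.3 -190.6   23. ] [ 587.9 -202.2   27. ] [ 528.1 -233.1   35. ]
26.782388321537756
[ 602.3 -170.5   23. ] [ 624.  -209.7   23. ]
95 [ 628.3 -180.5    1. ]
133 [ 596.4 -200.6   45. ]
[ 558.78830434 -240.01530138  194.04985917] [ 0.87385059  0.48619302 -0.00121857]
```

```bash
python3 -m handwheel '0.026 0.025 -0.01 -0.03 0.087;0.026 0.026 -0.02 0 0.087;0 0 -0.04 0 0.087;0 0 -0.04 0 0.087;0 0 -0.03 0 0.087;0 0 -0.02 0 0.087;0 0 -0.006 0 0.087;0 0 0 0 0.087'
python3 -m handwheel '0 0 0 0 0.087;0 0 0 0 0.087'
python3 - <<'E'
from h import *
print(sense()["position"],sense()["force"])
E
```

```text
time_s: 1.98
position: [608.7, -190.8, 26.5]
ee_rot: [[0.89, 0.457, -0.004], [0.457, -0.89, 0.0], [-0.004, -0.002, -1.0]]
force: [0.1, 0.7, 0.4]
grip_width: 1.003
finger_force: 0.0
time_s: 2.15
position: [612.3, -190.4, 30.9]
ee_rot: [[0.889, 0.458, 0.003], [0.458, -0.889, -0.001], [0.002, 0.003, -1.0]]
force: [0.2, -0.2, 0.4]
grip_width: 1.0
finger_force: 0.0
[ 612.29847745 -190.36219953   30.90621357] [ 0.16551778 -0.17464563  0.42050336]
```

```bash
python3 -m handwheel '0 0 -0.003 0 0.06;0 0 0 0 0.04;0 0 0 0 0.035;0 0 0 0 0.035;0 0 0 0 0.035;0 0 0 0 0.035;0 0 0 0 0.035;0 0 0 0 0.035' 10
```

```text
time_s: 2.82
position: [611.0, -188.8, 25.7]
ee_rot: [[0.888, 0.459, -0.0], [0.459, -0.888, 0.0], [0.0, -0.0, -1.0]]
force: [0.1, 0.5, 0.2]
grip_width: 0.504
finger_force: 10.0
```

```bash
python3 -m handwheel '-0.003 -0.0015 0.012 0 0.035;-0.003 -0.0015 0.0115 0 0.035;-0.007 -0.0035 0.0145 0 0.035;-0.007 -0.0035 0.0145 0 0.035;-0.013 -0.0065 0.0165 0 0.035;-0.015 -0.008 0.014 0 0.035;0 0 0 0 0.035;0 0 0 0 0.035'
python3 - <<'E'
from h import *
a=snapshot("side");b=snapshot("top")
cv2.imwrite("pics/c2.png",np.hstack([cv2.resize(a[90:230,200:340],None,fx=2.7,fy=2.7),cv2.resize(b[110:250,240:380],None,fx=2.7,fy=2.7)]))
E
```

```text
time_s: 3.48
position: [563.0, -215.2, 111.0]
ee_rot: [[0.889, 0.457, 0.003], [0.457, -0.889, -0.002], [0.001, 0.003, -1.0]]
force: [0.3, 0.7, 1.7]
grip_width: 0.504
finger_force: 9.9
```

View pics/c2.png

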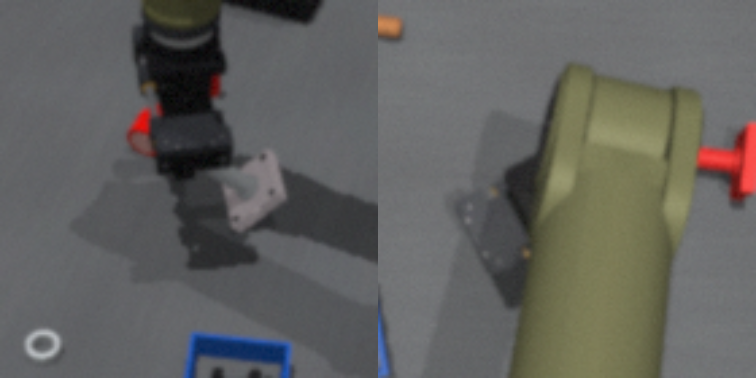

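The side crop shows the foot tilted about 40°, still on its edge, with the head in the grip. I'll continue the arc.

```bash
python3 -m handwheel '-0.017 -0.009 0.011 0 0.035;-0.0185 -0.0095 0.0075 0 0.035;-0.0195 -0.01 0.0035 0 0.035;-0.0195 -0.01 0 0 0.035;-0.01 -0.005 -0.002 0 0.035;-0.0095 -0.005 -0.002 0 0.035;0 0 0 0 0.035;0 0 0 0 0.035'
python3 -m handwheel '0 0 0 0 0.035'
```

```text
time_s: 4.25
position: [470.2, -261.5, 127.9]
ee_rot: [[0.888, 0.46, 0.002], [0.46, -0.888, 0.0], [0.002, 0.001, -1.0]]
force: [-1.3, 2.1, 6.9]
grip_width: 0.499
finger_force: 10.0
time_s: 4.33
position: [470.6, -261.2, 127.9]
ee_rot: [[0.888, 0.46, 0.002], [0.46, -0.888, 0.0], [0.002, 0.001, -1.0]]
force: [-1.0, 1.8, 7.0]
grip_width: 0.507
finger_force: 10.0
```

```bash
python3 -m handwheel '0 0 0.001 0 0.05;0 0 0 0 0.087;0 0 0 0 0.087;0 0 0 0 0.087;0 0 0 0 0.087;0 0 0.02 0 0.087;0 0 0.04 0 0.087;0 0 0.04 0 0.087'
python3 -m handwheel '0 0.03 0.028 0 0.087;0.01 0.04 0 0 0.087;0.01 0.04 0 0 0.087;0.01 0.04 0 0 0.087;0.01 0.04 0 0 0.087;0.01 0.04 0 0 0.087;0 0.04 0 0 0.087;0 0.04 0 0 0.087'
python3 - <<'E'
from h import *
a=snapshot("side");b=snapshot("top");cv2.imwrite("pics/side3.png",a);cv2.imwrite("pics/top3.png",b)
cv2.imwrite("pics/c3.png",np.hstack([cv2.resize(a[90:230,220:360],None,fx=2.7,fy=2.7),cv2.resize(b[130:270,240:380],None,fx=2.7,fy=2.7)]))
for n in("side","top"): print(n,proj(camera_model(n),[[471,-260,0],[471,-260,140]]))
E
```

```text
time_s: 5.0
position: [467.7, -261.6, 227.1]
ee_rot: [[0.888, 0.459, -0.004], [0.459, -0.888, 0.002], [-0.002, -0.004, -1.0]]
force: [1.5, 0.5, 0.3]
grip_width: 0.972
finger_force: 0.0
time_s: 5.67
position: [519.0, 49.8, 255.6]
ee_rot: [[0.889, 0.459, 0.0], [0.459, -0.889, 0.0], [0.0, 0.0, -1.0]]
force: [0.2, 0.3, 0.4]
grip_width: 1.001
finger_force: 0.0
side [[298.8 165.9]
 [301.8 132.6]]
top [[316.6 220.4]
 [324.6 219.5]]
```

View pics/c3.png

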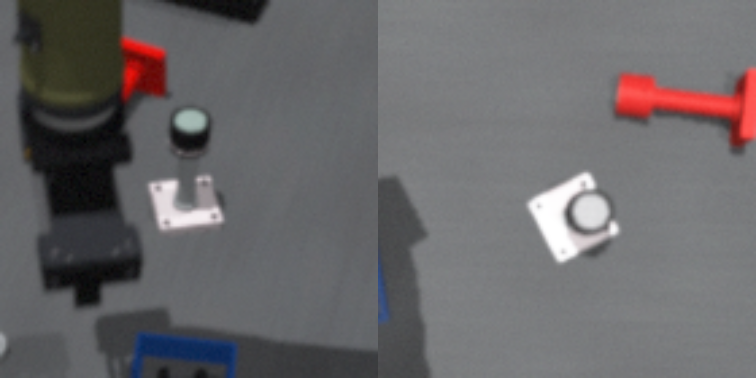

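The reader stands upright, with its window at side (290,136) and top (318.5,208). Next I'll triangulate the window and measure the flap and knob.

Run:
```python
from h import *
def tri(ct,ut,cs,us):
    c1,d1=ray(ct,*ut);c2,d2=ray(cs,*us);d1/=np.linalg.norm(d1);d2/=np.linalg.norm(d2)
    t=np.linalg.lstsq(np.c_[d1,-d2],c2-c1,rcond=None)[0];p,q=c1+t[0]*d1,c2+t[1]*d2
    return ((p+q)/2).round(1),np.linalg.norm(p-q).round(1)
ct,cs=camera_model("top"),camera_model("side")
print("window",tri(ct,(318.5,208.1),cs,(290.4,135.6)),onz(ct,318.5,208.1,140))
# refine blobs
a=cv2.imread("pics/top0.png");b=cv2.imread("pics/side0.png")
def dark(im,x0,x1,y0,y1,t=90):
    m=(im[y0:y1,x0:x1].max(2)<t).astype(np.uint8);n,l,s,c=cv2.connectedComponentsWithStats(m);i=1+s[1:,4].argmax();print(s[i]);return c[i]+[x0,y0]
kt=dark(a,140,165,192,212);ks=dark(b,220,242,258,285);print(kt,ks,"knob",tri(ct,kt,cs,ks))
for im,c,x0,x1,y0,y1,t in((a,ct,120,188,158,226,150),(b,cs,180,255,245,310,165)):
    m=np.zeros(im.shape[:2],np.uint8);m[y0:y1,x0:x1]=im[y0:y1,x0:x1].min(2)>t
    q=max(cv2.findContours(m,0,2)[0],key=cv2.contourArea);h=cv2.convexHull(q)
    p=cv2.approxPolyDP(h,4,True)[:,0];print(p.tolist(),[onz(c,*x,66)[:2].tolist() for x in p])
```

```text
window (array([ 500.2, -245.8,  132.4]), np.float64(0.0)) [ 499.8 -244.7  140. ]
[15  9  2  4  6]
[  5   6  11  16 121]
[155.5        202.33333333] [230.49586777 270.66115702] knob (array([516. , 189.1,  84.9]), np.float64(3.1))
[[172, 163], [181, 208], [133, 220], [125, 173]] [[626.0, 151.1], [500.6, 122.3], [466.1, 255.7], [597.2, 283.5]]
[[196, 250], [247, 253], [239, 305], [185, 301]] [[624.3, 152.9], [501.5, 121.2], [472.5, 255.2], [592.6, 284.6]]
```

```bash
python3 -m handwheel '0 0.036 0 -0.12 0.087;0 0.036 0 -0.125 0.087;0 0.036 0 0 0.087;-0.005 0.036 0 0 0.087;0 0 0 0 0.087;0 0 0 0 0.087;0 0 0 0 0.087'
python3 - <<'E'
from h import *
cm=camera_model("wrist");a=snapshot("wrist");cv2.imwrite("pics/w4.png",a)
print(sense()["position"],sense()["ee_rot"][:,0])
print(proj(cm,[[513.5,195,101],[513.5,195,109],[611,218,60],[626,152,66],[501,122,66],[469,255,66],[595,284,66]]).tolist())
E
```

```text
time_s: 6.35
position: [514.3, 185.2, 255.3]
ee_rot: [[0.969, 0.248, -0.0], [0.248, -0.969, -0.001], [-0.001, 0.001, -1.0]]
force: [0.9, -1.5, -0.0]
grip_width: 0.999
finger_force: 0.0
[514.61041078 184.3364207  255.34497118] [ 9.69115354e-01  2.46607005e-01 -6.44077528e-04]
[[241.0, 183.3], [240.7, 185.1], [243.4, 83.9], [307.2, 85.4], [300.5, 201.9], [182.7, 200.2], [179.0, 82.7]]
```

View pics/w4.png

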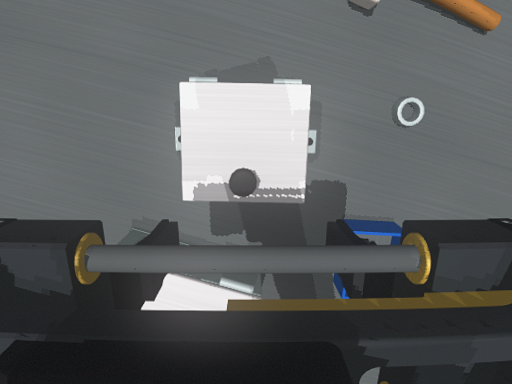

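The knob's top is at (243,183), against a prediction of (241,185). The hinge edge is level at row 84. I'll descend and grip the knob.

```bash
python3 -m handwheel '0 0.0085 -0.03 0 0.087;0 0 -0.04 0 0.087;0 0 -0.04 0 0.087;0 0 -0.028 0 0.087;0 0 -0.01 0 0.087;0 0 0 0 0.06;0 0 0 0 0.04;0 0 0 0 0.02' 15
python3 -m handwheel '0 0 0 0 0.015;0 0 0 0 0.015;0 0 0 0 0.015;0 0 0 0 0.015;0 0 0 0 0.015'
```

```text
time_s: 7.07
position: [516.0, 194.7, 109.9]
ee_rot: [[0.969, 0.248, 0.004], [0.248, -0.969, 0.001], [0.004, 0.0, -1.0]]
force: [0.6, -0.2, 0.7]
grip_width: 0.853
finger_force: 0.0
time_s: 7.48
position: [514.3, 194.7, 108.1]
ee_rot: [[0.969, 0.249, 0.001], [0.249, -0.969, -0.0], [0.001, 0.0, -1.0]]
force: [-1.1, -0.6, -0.4]
grip_width: 0.477
finger_force: 0.0
```

```bash
python3 -m handwheel '0 0 0 0 0.015;0 0 0 0 0.015;0 0 0 0 0.015;0 0 0 0 0.015;0 0 0 0 0.015'
```

```text
time_s: 7.9
position: [514.0, 195.0, 107.7]
ee_rot: [[0.969, 0.249, -0.0], [0.249, -0.969, 0.0], [-0.0, -0.0, -1.0]]
force: [-0.0, 1.4, 1.1]
grip_width: 0.313
finger_force: 15.0
```

```bash
python3 -m handwheel '0.005 0.001 0.009 0 0.015;0.0045 0.0015 0.0083 0 0.015;0.006 0.0015 0.0072 0 0.015;0.006 0.0015 0.0072 0 0.015;0.007 0.0017 0.0061 0 0.015;0.007 0.0017 0.0061 0 0.015;0 0 0 0 0.015;0 0 0 0 0.015'
```

```text
time_s: 8.57
position: [551.0, 203.7, 153.1]
ee_rot: [[0.969, 0.248, 0.002], [0.248, -0.969, 0.0], [0.002, 0.0, -1.0]]
force: [-4.2, -0.2, 5.4]
grip_width: 0.315
finger_force: 15.0
```

```bash
python3 -m handwheel '0.0075 0.0015 0.0055 0 0.015;0.0075 0.002 0.0055 0 0.015;0.0085 0.002 0.0035 0 0.015;0.0085 0.002 0.003 0 0.015;0.009 0.002 0.002 0 0.015;0.009 0.002 0.0015 0 0.015;0 0 0 0 0.015;0 0 0 0 0.015'
python3 -m handwheel '0.009 0.002 0 0 0.015;0.009 0.002 0 0 0.015;0.009 0.002 -0.0015 0 0.015;0.009 0.002 -0.0015 0 0.015;0.0085 0.002 -0.003 0 0.015;0.0085 0.002 -0.003 0 0.015;0 0 0 0 0.015;0 0 0 0 0.015'
```

```text
time_s: 9.23
position: [600.6, 215.2, 172.2]
ee_rot: [[0.969, 0.248, 0.001], [0.248, -0.969, 0.001], [0.001, -0.001, -1.0]]
force: [0.4, 1.3, -3.6]
grip_width: 0.314
finger_force: 15.0
time_s: 9.9
position: [653.7, 227.6, 163.3]
ee_rot: [[0.969, 0.249, 0.001], [0.249, -0.969, 0.001], [0.001, -0.001, -1.0]]
force: [-0.0, 3.1, -0.9]
grip_width: 0.309
finger_force: 15.0
```

```bash
python3 -m handwheel '0.006 0.0014 -0.0038 0 0.015;0.006 0.0014 -0.0038 0 0.015;0.006 0.0014 -0.0038 0 0.015;0 0 0 0 0.015;0 0 0 0 0.05;0 0 0 0 0.06;0 0 0 0 0.06;0 0 0 0 0.06'
python3 -m handwheel '0 0 0.02 0 0.06;0 0 0.04 0 0.06;0 0 0.04 0 0.06;0 0 0.04 0 0.06;-0.03 -0.008 0.02 0 0.06;-0.04 -0.01 0 0 0.06;-0.04 -0.01 0 0 0.06;-0.02 -0.005 0 0 0.06'
python3 -m handwheel '-0.04 -0.01 0 0 0.06;-0.01 0 -0.02 0 0.06;0 0 0 0 0.06;0 0 0 0 0.06'
python3 - <<'E'
from h import *
cm=camera_model("wrist");a=snapshot("wrist");cv2.imwrite("pics/w5.png",a)
print(sense()["position"],proj(cm,[[547.5,203,5],[611,218,60]]).tolist())
E
```

```text
time_s: 10.57
position: [670.6, 229.8, 151.8]
ee_rot: [[0.969, 0.248, -0.001], [0.248, -0.969, -0.002], [-0.001, 0.002, -1.0]]
force: [0.1, -0.8, 0.8]
grip_width: 0.532
finger_force: 0.0
time_s: 11.23
position: [536.8, 197.6, 312.5]
ee_rot: [[0.968, 0.249, -0.001], [0.249, -0.968, -0.003], [-0.002, 0.002, -1.0]]
force: [-0.2, 0.6, 0.2]
grip_width: 0.687
finger_force: 0.0
time_s: 11.57
position: [490.3, 187.2, 292.0]
ee_rot: [[0.969, 0.248, 0.0], [0.248, -0.969, -0.002], [-0.0, 0.002, -1.0]]
force: [0.4, 0.0, 0.7]
grip_width: 0.689
finger_force: 0.0
[491.3571073  187.50980287 292.60149713] [[249.8, 122.0], [250.5, 66.8]]
```

View pics/w5.png

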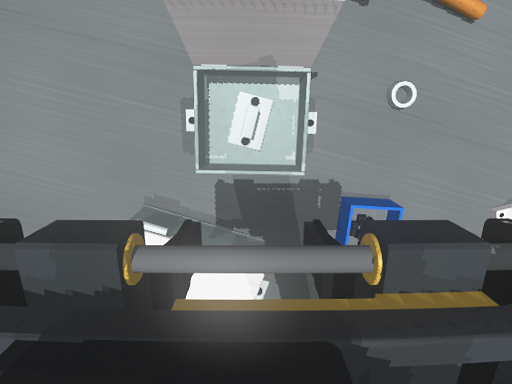

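The flap stands open and leaning back. The insert lies at about (250,121), with its long axis running from hole (245,141) to hole (255,101).

Run:
```python
from h import *
cm=camera_model("wrist");a=cv2.imread("pics/w5.png")
R=a[85:158,218:285];
cv2.imwrite("pics/c6.png",cv2.resize(R,None,fx=8,fy=8,interpolation=cv2.INTER_CUBIC))
m=np.zeros(a.shape[:2],np.uint8);m[85:158,218:285]=(R.min(2)>205)
q=max(cv2.findContours(m,0,2)[0],key=cv2.contourArea);r=cv2.minAreaRect(q);b=cv2.boxPoints(r)
print(r,cv2.contourArea(q));P=[onz(cm,*x,15)[:2] for x in b];print(P,[np.linalg.norm(P[i]-P[i-1]).round(1) for i in range(4)],np.mean(P,0))
h1,h2=onz(cm,255,101,15),onz(cm,245,141,15);d=h1-h2;print(h1,h2,(h1+h2)/2,np.degrees(np.arctan2(d[1],d[0])),np.linalg.norm(d))
```

```text
((248.7122344970703, 120.36500549316406), (35.1141471862793, 52.429542541503906), 14.826481819152832) 1487.5
[array([515.1, 230.8]), array([585.4, 228.8]), array([585.5, 181.6]), array([514.7, 181.7])] [np.float64(49.1), np.float64(70.3), np.float64(47.2), np.float64(70.8)] [550.175 205.725]
[577.8 203.8  15. ] [522.3 203.9  15. ] [550.05 203.85  15.  ] -0.10323552704470847 55.500090090016975
```

View pics/c6.png

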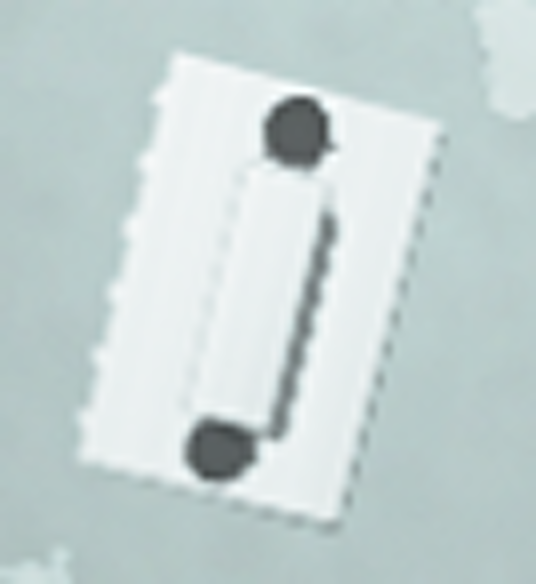

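The crop shows the plate with the rib centred. Its size comes out at 70x48, as it should, with centre (550,205) and heading about -0.5°. I'll align and descend.

```bash
python3 -m handwheel '0.03 0.009 -0.01 -0.12 0.055;0.029 0.0085 -0.02 -0.12 0.055;0 0 -0.04 -0.015 0.055;0 0 -0.04 0 0.055;0 0 -0.04 0 0.055;0 0 0 0 0.055;0 0 0 0 0.055'
python3 -m handwheel '0 0 -0.03 0 0.055;0 0 -0.02 0 0.055;0 0 -0.02 0 0.055;0 0 0 0 0.055;0 0 0 0 0.055'
```

```text
time_s: 12.2
position: [549.6, 205.4, 140.6]
ee_rot: [[1.0, -0.004, -0.005], [-0.004, -1.0, -0.0], [-0.005, 0.0, -1.0]]
force: [0.3, 0.0, 1.2]
grip_width: 0.632
finger_force: 0.0
time_s: 12.62
position: [551.5, 206.3, 74.5]
ee_rot: [[1.0, -0.004, 0.002], [-0.004, -1.0, 0.001], [0.002, -0.001, -1.0]]
force: [-0.8, 0.8, 0.8]
grip_width: 0.634
finger_force: 0.0
```

```bash
python3 -m handwheel '0 0 -0.01 0 0.055;0 0 -0.01 0 0.055;0 0 -0.009 0 0.055;0 0 0 0 0.055;0 0 0 0 0.055;0 0 -0.001 0 0.055'
```

```text
time_s: 13.12
position: [549.9, 205.9, 42.5]
ee_rot: [[1.0, -0.004, 0.0], [-0.004, -1.0, 0.0], [0.0, -0.0, -1.0]]
force: [0.7, 0.4, -0.1]
grip_width: 0.632
finger_force: 0.0
```

```bash
python3 -m handwheel '0 0 0 0 0.03;0 0 0 0 0.02;0 0 0 0 0.01;0 0 0 0 0.005;0 0 0 0 0.005;0 0 0 0 0.005;0 0 0 0 0.005;0 0 0 0 0.005' 35
python3 -m handwheel '0 0 0 0 0.005;0 0 0 0 0.005;0 0 0 0 0.005'
```

```text
time_s: 13.78
position: [549.7, 205.6, 42.2]
ee_rot: [[1.0, -0.004, -0.0], [-0.004, -1.0, -0.0], [-0.0, 0.0, -1.0]]
force: [0.1, -0.7, 1.5]
grip_width: 0.159
finger_force: 35.0
time_s: 14.03
position: [549.7, 205.5, 42.2]
ee_rot: [[1.0, -0.004, -0.0], [-0.004, -1.0, -0.0], [-0.0, 0.0, -1.0]]
force: [-0.7, -1.1, 1.6]
grip_width: 0.162
finger_force: 35.0
```

```bash
python3 -m handwheel '0 0 0.01 0 0.005;0 0 0.02 0 0.005;0 0 0.025 0 0.005;0 0 0.025 0 0.005;0 0 0.03 0 0.005;0 0 0.03 0 0.005;0 0 0.03 0 0.005;0 0 0.03 0 0.005'
python3 -m handwheel '-0.01 0 0.03 0 0.005;-0.02 -0.02 0.01 0 0.005;-0.02 -0.03 0 0 0.005;0 -0.035 0 0 0.005;0 -0.035 0 0 0.005;0 -0.035 0 0 0.005;0 -0.035 0 0 0.005;0 -0.035 0 0 0.005'
python3 -m handwheel '0 -0.02 0 0 0.005;0 0 0 0 0.005;0 0 0 0 0.005'
python3 - <<'E'
from h import *
a=snapshot("side");b=snapshot("top")
cv2.imwrite("pics/side7.png",a);cv2.imwrite("pics/top7.png",b)
cv2.imwrite("pics/c7.png",cv2.resize(np.hstack([a,b]),None,fx=.78,fy=.78))
# window: bright/dark head region in top
ct,cs=camera_model("top"),camera_model("side")
for im,c,w in((b,ct,(300,340,190,230)),(a,cs,(275,310,120,155))):
    x0,x1,y0,y1=w;m=(im[y0:y1,x0:x1].max(2)<75).astype(np.uint8)
    n,l,s,cc=cv2.connectedComponentsWithStats(m)
    for i in range(1,n):
        if s[i,4]>15:
            pts=np.argwhere(l==i)[:,::-1].astype(np.float32);o=cv2.minEnclosingCircle(pts);print(s[i],np.array(o[0])+[x0,y0],o[1])
E
```

```text
time_s: 14.7
position: [549.0, 205.9, 243.9]
ee_rot: [[1.0, -0.003, -0.0], [-0.003, -1.0, -0.0], [-0.0, 0.0, -1.0]]
force: [0.7, -0.1, -2.7]
grip_width: 0.156
finger_force: 35.0
time_s: 15.37
position: [499.0, -20.5, 282.7]
ee_rot: [[1.0, -0.003, 0.001], [-0.003, -1.0, -0.0], [0.001, 0.0, -1.0]]
force: [0.7, -0.3, -2.4]
grip_width: 0.158
finger_force: 35.0
time_s: 15.62
position: [499.3, -40.2, 282.3]
ee_rot: [[1.0, -0.006, -0.0], [-0.006, -1.0, 0.0], [-0.0, -0.0, -1.0]]
force: [0.4, 0.6, -1.0]
grip_width: 0.158
finger_force: 35.0
[  0   0  23  31 387] [282.5 135. ] 16.77060890197754
```

View pics/side7.png

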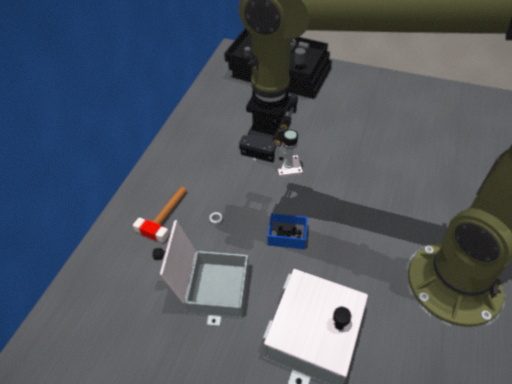

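The side view shows the flap leaning open at (178,262), the case empty, and the reader standing at (290,150). The gripper is held high. I'll refine the window position from the clear earlier pictures.

Run:
```python
from h import *
for n,w in(("top3",(305,332,195,222)),("side3",(278,303,122,150))):
    im=cv2.imread(f"pics/{n}.png");c=camera_model(n[:-1]);x0,x1,y0,y1=w;g=im[y0:y1,x0:x1]
    m=(g.max(2)<85).astype(np.uint8)
    l=cv2.findContours(m,cv2.RETR_CCOMP,cv2.CHAIN_APPROX_NONE);
    for k,h in zip(l[0],l[1][0]):
        if cv2.contourArea(k)>20 and len(k)>5: e=cv2.fitEllipse(k);u=np.array(e[0])+[x0,y0];print(n,h[3],u.round(1),np.round(e[1],1),onz(c,*u,140))
    # foot corners
    f=np.zeros(im.shape[:2],np.uint8);X=(288,345,185,240) if n=="top3" else (268,308,150,180)
    f[X[2]:X[3],X[0]:X[1]]=im[X[2]:X[3],X[0]:X[1]].min(2)>165
    q=max(cv2.findContours(f,0,2)[0],key=cv2.contourArea);b=cv2.boxPoints(cv2.minAreaRect(q));P=np.array([onz(c,*x,14)[:2] for x in b]);print("foot",P.tolist(),P.mean(0))
```

```text
foot [[515.9, -193.5], [551.4, -259.8], [485.2, -294.3], [450.1, -228.3]] [ 500.65  -243.975]
side3 -1 [289.9 138. ] [14.9 22.8] [ 496.8 -228.4  140. ]
foot [[547.7, -257.9], [481.0, -295.7], [454.4, -228.1], [519.1, -191.9]] [ 500.55 -243.4 ]
```

```bash
python3 -m handwheel '0 -0.02 0 0 0.005;0 -0.035 0 0 0.005;0 -0.035 0 0 0.005;0 -0.035 0 0 0.005;0 -0.035 0 0 0.005;0 -0.03 0 0 0.005;0.001 -0.014 0 0 0.005;0 0 0 0 0.005'
python3 -m handwheel '0 0 -0.015 0 0.005;0 0 -0.02 0 0.005;0 0 -0.015 0 0.005;0 0 -0.01 0 0.005;0 0 -0.005 0 0.005;0 0 0 0 0.005;0 0 0 0 0.005;0 0 0 0 0.005'
python3 - <<'E'
from h import *
print(sense()["position"])
a=snapshot("side");w=snapshot("wrist")
cv2.imwrite("pics/c8.png",np.hstack([cv2.resize(a[60:200,200:340],(384,384)),cv2.resize(w,None,fx=.8,fy=1)]))
print(proj(camera_model("side"),[[500.5,-244,180],[500.5,-244,140],[500.5,-244,0]]).tolist())
E
```

```text
time_s: 16.38
position: [500.3, -246.2, 281.7]
ee_rot: [[1.0, -0.008, -0.001], [-0.008, -1.0, -0.001], [-0.001, 0.001, -1.0]]
force: [-1.0, -0.6, -1.9]
grip_width: 0.161
finger_force: 35.0
time_s: 17.05
position: [501.5, -243.1, 218.4]
ee_rot: [[1.0, -0.003, 0.002], [-0.003, -1.0, -0.001], [0.002, 0.001, -1.0]]
force: [-0.3, 0.3, -2.2]
grip_width: 0.158
finger_force: 35.0
[ 501.46728591 -243.06890932  218.37249744]
[[290.9, 123.4], [290.2, 134.0], [288.1, 167.3]]
```

View pics/c8.png

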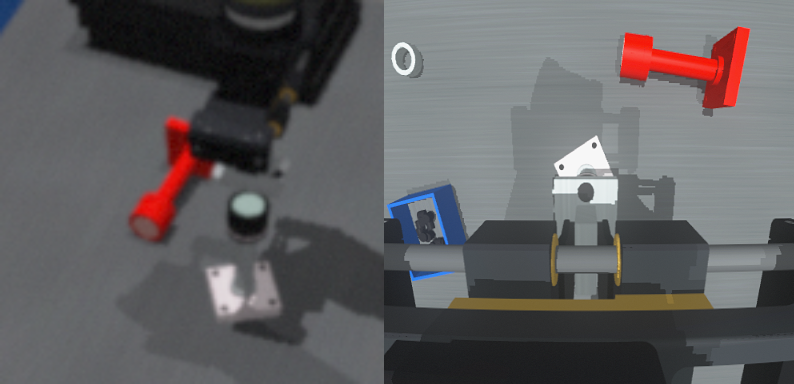

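The side crop shows the insert's ends at (218,172) and (280,175), centred where predicted over the window (248,207). The wrist view shows the plate level between the fingers, with its front edge at row 178. One numeric check of the plate edge before handing in.

```bash
python3 - <<'E'
from h import *
c=camera_model("wrist");p=sense()["position"];print(p,sense()["force"],sense()["qvel"].round(3))
print(proj(c,[[p[0]+35.5,p[1]-.5+23,p[2]-27],[p[0]+35.5,p[1]-.5-23,p[2]-27]]).tolist(),"seen 212.5,178 291,178")
E
python3 -m handwheel '-0.001 -0.001 -0.001 0 0.005;0 0 0 0 0.005;0 0 0 0 0.005;0 0 0 0 0.005;0 0 0 0 0.005;0 0 0 0 0.005'
```

```text
[ 501.27647076 -243.37874604  218.28951642] [-0.35087277  0.18347578 -2.61204017] [ 0.001  0.001  0.001  0.004  0.    -0.001  0.   ]
[[210.7, 176.6], [290.5, 176.3]] seen 212.5,178 291,178
time_s: 17.65
position: [499.7, -244.3, 216.2]
ee_rot: [[1.0, -0.004, -0.0], [-0.004, -1.0, -0.0], [-0.0, 0.0, -1.0]]
force: [-0.4, -0.7, -2.5]
grip_width: 0.158
finger_force: 35.0
```

The plate edge is within 2 px of where it should be, so I'm handing in.

```bash
python3 -c "
from plant import job_done
print(job_done())"
```

```text
the job is handed in; nothing more can be done
None
```

The job is handed in at about 18 s of the 72 s allowed: the reader is standing, the flap is open, and the insert is held level about 4 cm above the window (the verdict was not shown).

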